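# Put the dried loop tools away in the tool caddy

## Robot

A 7-joint arm with a two-finger parallel gripper is mounted at the origin on the work surface. World frame = base frame: x ahead of the robot, y to its left, z up, the work surface at z = 0. Lengths are in m, angles in rad, forces in N, time in s.
With the tool pointing down it reaches from about 0.425 to 0.925 m from the base axis. Payload 6.8 kg.
Tool frame: the origin (TCP) lies midway between the tips of the shut fingers; the grasp point (between the pads) lies 19 mm behind it (bot.pinch_z is the distance from the TCP to the grasp point, in m); z points along the fingers, y is the line along which they close (so a half turn about z gives the same grasp; the last joint's range is limited). The gripper opens to 85 mm and grips with 20 to 120 N. Pads are 22 mm wide; open, the fingers measure 114 mm over their backs; the gripper's body (76 mm by 85 mm) begins 54 mm behind the grasp point. The pads swing forward as they close: fully open they stand 13 mm farther back than shut.
Start: joints at [1.023, 0.477, 0.022, 1.555, -0.011, 1.109, -0.083], TCP at [0.287, -0.611, 0.231] pointing down, gripper open.
Joint ranges: [-2.96, 2.96], [-0.34, 2.1], [-1.41, 1.46], [0.24, 2.44], [-1.37, 4.51], [0.17, 1.92], [-2.96, 2.96]. Speed limits (rad/s): [2.39, 2.39, 3.14, 3.14, 3.14, 3.14, 3.14].

## Interface

Orientations are given as a unit quaternion [w, x, y, z].
In Python, from station import bot, imaging gives the robot as it stands. The module is installed in compiled form; this text tells all that it offers.
- The arm moves only by the tool carry_out, never from a script. Its argument "targets" is a list of rows, each a list of 5 numbers: the shift along the tool's x, y, z in cm, then the turn about the tool's z in degrees, then the opening, from -1 (shut) to 1 (fully open). In form: [[x, y, z, yaw, gripper], ...]. A call has 1 to 12 rows; each row shifts and turns the commanded pose from where the row before left it, along the tool's axes as they then stand; what a row does not reach is not made up. A row lasts 1/10 s, in which the tool goes at most 50 mm and 8.59 degrees, less where a joint would pass 70% of its speed; a pose out of reach is approached as far as the arm can. A call is refused whole if a number of a shift passes 5 or a number of a turn 8.59, either way. A call with a gripper value outside its range is refused whole. The fingers move at their own pace and stop on an object; "force" is the grip in N (left out, the last holds). Time passes only in rows, so rows that do not move let the fingers close. It gives the time, the measured TCP pose, the force, the opening and the grip force at its end, in the units of the state.
- bot.get_obs(): the state, without advancing time (a new reading comes with each control period).
- imaging.read_camera(name): name is "scene" or "top"; returns the picture (420x560x3 uint8, red, green, blue); there is no depth.
- imaging.calibration(name): a dict with "fx", "fy", "cx", "cy" (pixels), "extrinsics" (4x4, takes a point from world to camera coordinates). Camera axes: x right, y up, looking along -z (the intrinsics and any distortion apply to the point x, -y, -z); pixel columns grow to the right and rows downward; lengths in m; the calibration is good to about 2 mm. A picture is of the moment at which its call begins. calibration takes no time and is no camera call.
- bot.hand_in(): hands the job in; it is judged then, once.
The state is a dict: "t": time; "q": joint angles; "joint_vel": joint speeds; "joint_torque": joint torques, N m; "eef_pos": TCP position; "tool_rot": TCP orientation; "contact_force": force on the tool from outside, world axes, zero at the start; "torque": the same for the moment, N m; "gripper_width": opening from 0.0 (shut) to 1.0 (fully open); "grasp_force": force on a finger pad.
Only numpy, scipy, OpenCV 4.12 (cv2) and the standard library are available. Lean on these libraries where they do the work, as an engineer would, in place of code of your own. Each camera call takes 0.05 s, during which the arm holds its last target. There are 200 camera calls.

## Task

The two wire-loop tools have dried in the sloping wooden rack: take them out and stand them in the upright divided caddy, handle end down and loop up, each alone in one of the two empty cells and fully down on its floor. Leave the wooden knife in the rack, the two tools already in the caddy and everything else on the table where they are.

Things in the scene. Friction and masses are not known exactly. Their poses are not given: they have to be found in the camera images.
- round_loop: Wooden tool: straight round handle 20 mm thick, 145 mm long (tapers above 135 mm), steel ferrule, and at the top a round-ended loop of steel wire 20 mm wide; 170 mm long in all, about 50 g. Origin: centre of the flat foot of the handle; +z along the tool towards the loop. At the start it leans foot down in a pocket of the rack, whose mouth is about 84 mm above its foot along the tool.
- delta_loop: Wooden tool: straight round handle 20 mm thick, 145 mm long (tapers above 135 mm), steel ferrule, and at the top a triangular loop of steel wire 20 mm wide; 170 mm long in all, about 50 g. Origin: centre of the flat foot of the handle; +z along the tool towards the loop. At the start it leans foot down in a pocket of the rack, whose mouth is about 84 mm above its foot along the tool.
- rack: Fixed sloping rack of dark wood: base 150 x 215 x 12 mm; on it a block 50 x 190 x 92 mm tilted 35 degrees, top leaning to the rack's +x. Three pockets 28 mm square, 84 mm deep, 62 mm apart along the rack's y, run along the tilted axis, so tools in them lean 35 degrees from vertical to the rack's +x. Mouths 90 to 120 mm above the table. Origin: centre of the underside, z up.
- caddy: Fixed upright open wooden caddy, 44 (x) by 166 (y) by 100 mm high, on an 80 x 186 mm foot board; 6 mm dividers make a row of four cells 40 mm apart along y, each 32 (x) by 34 mm (y) inside, floor 6 mm above the table. Two cells are empty, two hold the brush and the rasp. Origin: centre of the underside, z up.
- free_cell_1: Thin cork pad on the floor of one of the two empty cells of the caddy; origin: centre of the cell floor; x and y along the cell's sides (x across the row, y along the row). The cell is 32 mm (x) by 34 mm (y) inside and its walls rise 94 mm above this point.
- free_cell_2: Thin cork pad on the floor of one of the two empty cells of the caddy; origin: centre of the cell floor; x and y along the cell's sides (x across the row, y along the row). The cell is 32 mm (x) by 34 mm (y) inside and its walls rise 94 mm above this point.
- wood_knife: Wooden modelling knife with a flat wooden blade 24 mm wide, no loop: handle 20 mm in diameter, 158 mm long; origin at the centre of its foot, +z towards the blade. Leans in the third pocket of the rack; stays there.
- brush: Round brush with a 16 mm wooden handle, bristles up, 162 mm long; origin at the centre of its foot. Stands in a cell of the caddy; stays there.
- rasp: Small rasp with an 18 mm dark wooden handle and a flat steel blade up, 155 mm long; origin at the centre of its foot. Stands in a cell of the caddy; stays there.
- scraper: Round steel scraper lying flat, 60 mm in diameter, 10 mm high; origin at the centre of its underside.
- jar: Closed glass jar, 60 mm in diameter, 85 mm high; origin at the centre of its underside.
- rolling_pin: Rolling pin lying on the table along its y, 48 mm thick, 260 mm long; origin under its middle.
- sponge: Yellow sponge block, 90 x 60 x 30 mm; origin at the centre of its underside.

How it is judged:
At the end, for the whole second after the job is handed in: Both loop tools stand released and at rest (slower than 0.03 m/s) in different empty cells of the caddy: foot within 20 mm of the cell's centre horizontally and no more than 12 mm above (or 10 mm below) the cell floor, loop end up, leaning less than 0.35 rad from vertical (((horizontal distance between round_loop and free_cell_1 below 0.02 m and z of round_loop in the frame of free_cell_1 between -0.01 and 0.012 m and angle between each of round_loop, delta_loop's own z axis and vertical below 0.35 rad and linear speed of each of round_loop, delta_loop below 0.03 m/s and horizontal distance between delta_loop and free_cell_2 below 0.02 m and z of delta_loop in the frame of free_cell_2 between -0.01 and 0.012 m) or (horizontal distance between round_loop and free_cell_2 below 0.02 m and z of round_loop in the frame of free_cell_2 between -0.01 and 0.012 m and angle between each of round_loop, delta_loop's own z axis and vertical below 0.35 rad and linear speed of each of round_loop, delta_loop below 0.03 m/s and horizontal distance between delta_loop and free_cell_1 below 0.02 m and z of delta_loop in the frame of free_cell_1 between -0.01 and 0.012 m))); the robot touches nothing.
It fails at once if the wooden knife is moved more than 30 mm from where it was (distance of wood_knife from where it was at the start of the episode above 0.03 m).
It fails at once if the brush or the rasp is moved more than 30 mm from where it was (distance of any of brush, rasp from where it was at the start of the episode above 0.03 m).
It fails at once if the scraper, jar, rolling pin or sponge is moved more than 30 mm from where it was (distance of any of scraper, jar, rolling_pin, sponge from where it was at the start of the episode above 0.03 m).
It also fails if it takes over 61 s, if anything falls off the work surface, if the arm or the gripper's body presses on something with over 40 N, if the wrist force passes 120 N, or if a joint passes its speed limit or range.

## Working session

There is one attempt and no reset: what is moved stays moved. The work goes in short steps, Python scripts to look and compute and a tool call to move; the robot and the scene stay as the last step left them, time stands still between calls to the robot, and variables do not carry over. Pictures are saved under pics/ and viewed, at most 10 in all, crops included, and the job is handed in when it is done.

Besides the shell and the picture viewer there is one more tool, called after "Emit:" by a JSON object that holds its "api" and its "payload". carry_out: Moves the arm, as the interface text tells. Its arguments: {"type":"object","properties":{"targets":{"type":"array"},"force":{"type":"number"}},"required":["targets"]}

```bash
mkdir -p pics; python3 - <<'E'
from station import bot, imaging
import cv2, numpy as np
np.set_printoptions(precision=4,suppress=True)
for n in("scene","top"):
    im=imaging.read_camera(n); cv2.imwrite(f"pics/{n}0.png",cv2.resize(im[:,:,::-1],(784,588),interpolation=cv2.INTER_CUBIC)); cv2.imwrite(f"raw_{n}.png",im[:,:,::-1])
    c=imaging.calibration(n); print(n,{k:v for k,v in c.items()})
o=bot.get_obs();print(o,bot.pinch_z)
E
```

```text
scene {'fx': 528.4411047429483, 'fy': 528.4411047429483, 'cx': 274.0212305452442, 'cy': 213.31427441083147, 'extrinsics': array([[-0.0085,  0.9998,  0.018 , -0.0031],
       [-0.695 , -0.0189,  0.7187,  0.388 ],
       [ 0.7189, -0.0064,  0.695 , -1.4884],
       [ 0.    ,  0.    ,  0.    ,  1.    ]])}
top {'fx': 490.6266087625363, 'fy': 490.6266087625363, 'cx': 275.9187131670871, 'cy': 213.55357412249876, 'extrinsics': array([[-0.0073, -0.9998, -0.0209,  0.0096],
       [ 0.9914, -0.01  ,  0.1308, -0.5835],
       [-0.131 , -0.0198,  0.9912, -0.8975],
       [ 0.    ,  0.    ,  0.    ,  1.    ]])}
{'t': 0.1, 'q': array([ 1.0229,  0.4777,  0.0223,  1.5563, -0.0115,  1.1093, -0.0831]), 'joint_vel': array([ 0.0003, -0.0015, -0.0001, -0.0027,  0.0001,  0.0006,  0.0008]), 'joint_torque': array([  0.004 , -59.7763,   1.6133, -28.1956,   0.0128,   0.005 ,
        -0.    ]), 'eef_pos': array([ 0.2871, -0.6103,  0.2304]), 'tool_rot': array([-0.0008,  0.9759,  0.2181, -0.0002]), 'contact_force': array([0.0299, 0.8712, 1.2747]), 'torque': array([ 0.0059,  0.0152, -0.0288]), 'grasp_force': 0.0, 'gripper_width': 1.0008312922223987} 0.0187
```

View pics/scene0.png

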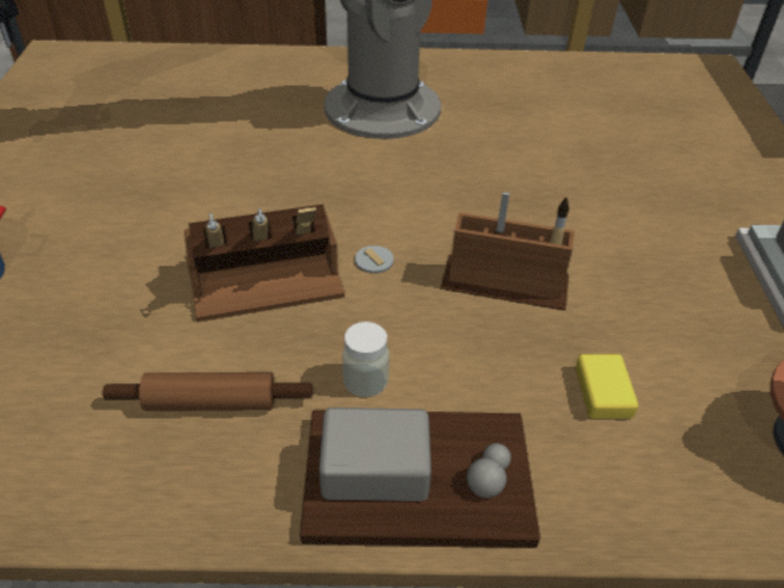

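View pics/top0.png

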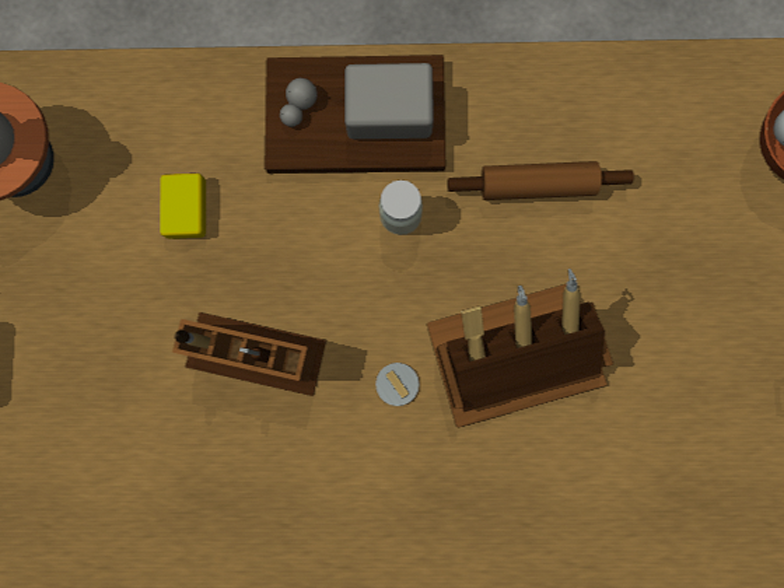

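The scene view shows the rack with two loops at about (212,217) and (261,212) and the knife at (306,215). In the caddy the rasp is at (503,210) and the brush at (563,220). The top view shows the loops at (571,275) and (521,288) and the knife at (473,320). The brush cell is at (183,337) and the rasp cell at (250,350). The empty cells are near (227,343) and (290,358).

```bash
python3 - <<'E'
import cv2, numpy as np
t=cv2.imread('raw_top.png'); s=cv2.imread('raw_scene.png')
def crop(im,x,y,w,h,k):
    c=cv2.resize(im[y:y+h,x:x+w],None,fx=k,fy=k,interpolation=cv2.INTER_CUBIC)
    c=np.clip(c.astype(float)*1.5,0,255).astype(np.uint8)
    for i in range(0,w,10):
        cv2.line(c,(i*k,0),(i*k,6),(0,255,0),1)
        if i%20==0: cv2.putText(c,str(x+i),(i*k,18),0,.4,(0,255,0),1)
    for j in range(0,h,10):
        cv2.line(c,(0,j*k),(6,j*k),(0,255,0),1); 
        if j%20==0: cv2.putText(c,str(y+j),(8,j*k+4),0,.4,(0,255,0),1)
    return c
a=crop(t,305,185,132,120,6); cv2.imwrite('pics/c1.png',a[:600,:800])
b=crop(s,130,140,115,90,6); cv2.imwrite('pics/c2.png',b[:600,:800])
a=crop(t,120,215,115,70,6); cv2.imwrite('pics/c3.png',a)
E
```

```text
(no output)
```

View pics/c1.png

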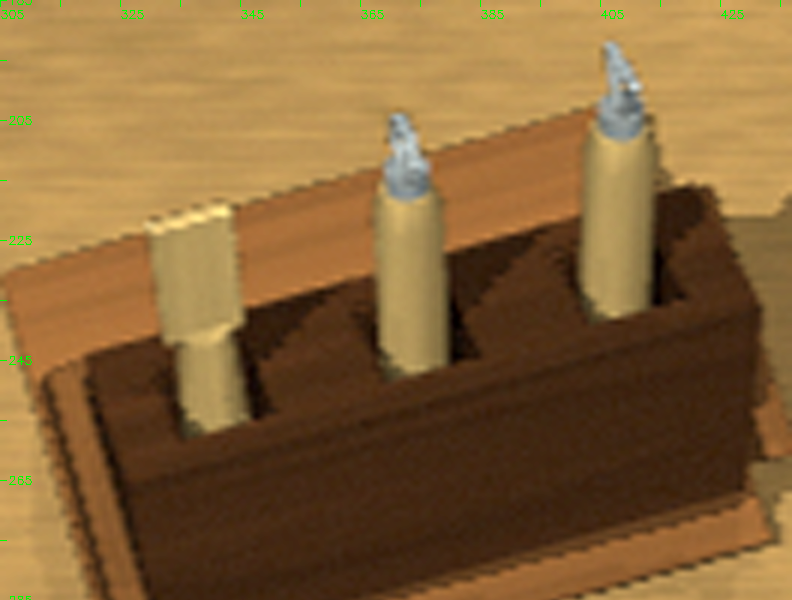

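View pics/c2.png

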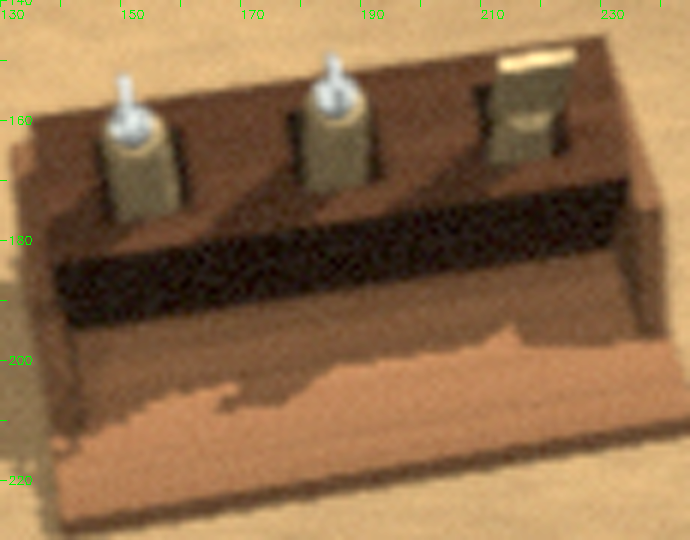

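View pics/c3.png

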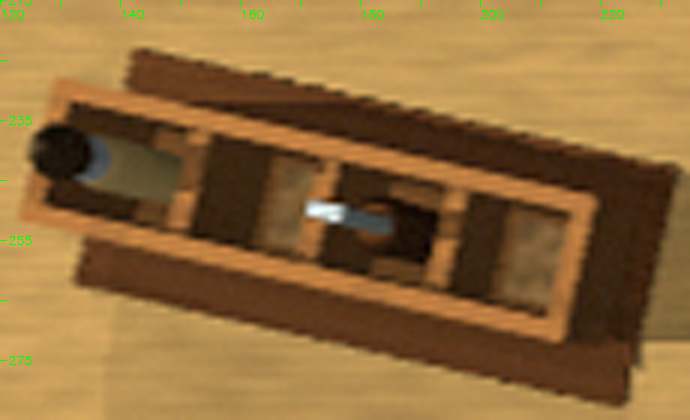

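The crops give pixels I can use. In the top view the block's top-face corners are (431,235), (327,266), (423,216) and (320,244), and the handle/ferrule joints are (408,207) and (373,217.5). The caddy rim corners are (130,228), (123,251), (219.5,248) and (214,272). The empty cells are the 2nd and 4th from the left. The matching scene pixels come from the second crop.

```bash
cat > geo.py <<'E'
import numpy as np
from station import bot, imaging
np.set_printoptions(precision=4,suppress=True)
C={n:imaging.calibration(n) for n in("scene","top")}
def ray(n,u,v):
    c=C[n];E=c["extrinsics"];R,t=E[:3,:3],E[:3,3]
    d=R.T@np.array([(u-c["cx"])/c["fx"],-(v-c["cy"])/c["fy"],-1.]);return -R.T@t,d/np.linalg.norm(d)
def plane(n,u,v,z):
    o,d=ray(n,u,v);return o+d*(z-o[2])/d[2]
def tri(pt,ps):
    (a,d),(b,e)=ray("top",*pt),ray("scene",*ps)
    k=np.linalg.lstsq(np.c_[d,-e],b-a,rcond=None)[0];p,q=a+k[0]*d,b+k[1]*e
    return (p+q)/2,np.linalg.norm(p-q)
def pix(n,P):
    c=C[n];p=c["extrinsics"]@np.r_[P,1];return c["cx"]+c["fx"]*p[0]/-p[2],c["cy"]-c["fy"]*p[1]/-p[2]
E
python3 - <<'E'
from geo import *
q=[]
for nm,a,b in [("hiR",(431.2,235.5),(135.5,159.7)),("hiL",(326.7,265.8),(230.5,146.2)),("loR",(423.3,216.2),(139.2,184.2)),("loL",(319.7,244.2),(234.7,170)),
 ("ferR",(408.3,207),(151.7,161.3)),("ferM",(373.2,217.5),(186.3,156.7)),("tipR",(406.7,192.5),(150.8,152.5)),("tipM",(371.3,204.5),(185.5,149.2))]:
    p,e=tri(a,b);print(nm,p,e);q.append(p)
hR,hL,lR,lL=q[:4];n=np.linalg.norm
print("len",n(hR-hL),n(lR-lL),"wid",n(hR-lR),n(hL-lL)); y=(hL-hR+lL-lR);y[2]=0;y/=n(y);x=np.array([y[1],-y[0],0]);print("y",y,"x",x)
m=sum(q[:4])/4;ax=.5736*x+np.array([0,0,.8192]);print("mouth centre",m,"axis",ax)
for f,t in((q[4],q[6]),(q[5],q[7])):
    r=f-m;print("tool rel: y",r@y,"along axis",r@ax,"perp",r@np.cross(y,ax)," tip along",(t-m)@ax,(t-m)@y)
r=[plane("top",u,v,.1) for u,v in((130.3,228.3),(123.3,251.3),(219.5,247.8),(213.8,271.7))]
print(np.array(r)); a=r[0]-r[2]+r[1]-r[3];print("rim",n(r[0]-r[2]),n(r[1]-r[3]),n(r[0]-r[1]),n(r[2]-r[3]))
a/=n(a);c=sum(r)/4;print("caddy c",c,"y",a)
for k in(-60,-20,20,60):
    p=c+a*k/1000;p[2]=.006;print(k,p,pix("top",p),pix("top",np.r_[p[:2],.1]))
print("yaw rack y",np.degrees(np.arctan2(y[1],y[0])),"caddy y",np.degrees(np.arctan2(a[1],a[0])))
E
```

```text
hiR [ 0.5325 -0.2644  0.1132] 0.0023499671609472344
hiL [ 0.4818 -0.0832  0.112 ] 0.0015505489704312346
loR [ 0.5697 -0.2578  0.0835] 0.008090961866006791
loL [ 0.5213 -0.0736  0.0828] 0.00209721096960151
ferR [ 0.5781 -0.2195  0.1464] 0.0008273535776081262
ferM [ 0.561  -0.1594  0.1453] 0.002860579154739759
tipR [ 0.597  -0.2111  0.1809] 0.00269452659735901
tipM [ 0.5787 -0.1536  0.1759] 0.001136982172415335
len 0.1881419977444747 0.19044059637255253 wid 0.048090174185113584 0.049989113400933836
y [-0.2617  0.9652  0.    ] x [0.9652 0.2617 0.    ]
mouth centre [ 0.5263 -0.1697  0.0979] axis [0.5536 0.1501 0.8192]
tool rel: y -0.06161800239668305 along axis 0.060920221742321395 perp 0.002451306111098618  tip along 0.10099689352054954 -0.05842590790338238
tool rel: y 0.0008911631897548425 along axis 0.05959380908776124 perp 0.002420715272543919  tip along 0.09533490079219978 0.0018709614540328742
[[0.5515 0.2636 0.1   ]
 [0.5106 0.2748 0.1   ]
 [0.5153 0.1036 0.1   ]
 [0.4734 0.1134 0.1   ]]
rim 0.16396432363586147 0.16563133204428887 0.042412151888540806 0.04303143748472509
caddy c [0.5127 0.1888 0.1   ] y [0.2225 0.9749 0.    ]
-60 [0.4993 0.1303 0.006 ] (np.float64(212.30531210615106), np.float64(259.0500573123344)) (np.float64(204.3495517783532), np.float64(256.9806642849257))
-20 [0.5082 0.1693 0.006 ] (np.float64(192.50657533019046), np.float64(254.65393214165604)) (np.float64(182.4442052486254), np.float64(252.11746214483287))
20 [0.5171 0.2083 0.006 ] (np.float64(172.78750256337915), np.float64(250.2754956225205)) (np.float64(160.6364353130553), np.float64(247.27592296729046))
60 [0.526  0.2473 0.006 ] (np.float64(153.14761395600448), np.float64(245.91464120876665)) (np.float64(138.9255914432708), np.float64(242.45590232860894))
yaw rack y 105.17047437436185 caddy y 77.14223416920277
```

Emit:
{"api": "carry_out", "payload": {"targets": [[3.48,-1.93,0,0,0.18],[3.48,-1.93,0,0,0.18],[3.48,-1.93,0,0,0.18],[3.48,-1.93,0,0,0.18],[3.48,-1.93,0,0,0.18],[3.48,-1.93,0,0,0.18],[3.48,-1.93,0,0,0.18],[3.48,-1.93,0,0,0.18],[3.48,-1.93,0,0,0.18],[3.48,-1.93,0,0,0.18],[0,0,0,5,0.18],[0,0,0,5,0.18]], "force": 25}}

```text
t: 1.3
eef_pos: [0.5209, -0.286, 0.2308]
tool_rot: [-0.0, 0.991, 0.132, -0.0]
contact_force: [-0.8, -0.2, 0.3]
gripper_width: 0.589
grasp_force: 0.0
```

Emit:
{"api": "carry_out", "payload": {"targets": [[3.0,-2.45,0,0,0.18],[3.0,-2.45,0,0,0.18],[0,0,0,0,0.18],[0,0,2,0,0.18],[0,0,2,0,0.18],[0,0,0,0,0.18]]}}

```text
t: 1.9
eef_pos: [0.5629, -0.2245, 0.1883]
tool_rot: [-0.001, 0.991, 0.132, -0.003]
contact_force: [0.1, 0.5, 0.7]
gripper_width: 0.59
grasp_force: 0.0
```

```bash
cat > look.py <<'E'
import sys,cv2
from geo import *
def shot(name,x0,y0,x1,y1,out,k=4):
    im=imaging.read_camera(name)[:,:,::-1];cv2.imwrite(f"pics/{out}_raw.png",im)
    c=cv2.resize(im[y0:y1,x0:x1],None,fx=k,fy=k,interpolation=cv2.INTER_CUBIC);return np.clip(c*1.5,0,255).astype(np.uint8)
E
python3 - <<'E'
from look import *
cv2.imwrite("pics/p5.png",np.vstack([shot("scene",110,70,260,220,"s5",4)])); o=bot.get_obs();print(o["eef_pos"],o["q"])
E
```

```text
[ 0.5639 -0.2249  0.19  ] [ 0.3611  0.4123 -0.1101  1.757   0.053   0.9786 -1.0752]
```

View pics/p5.png

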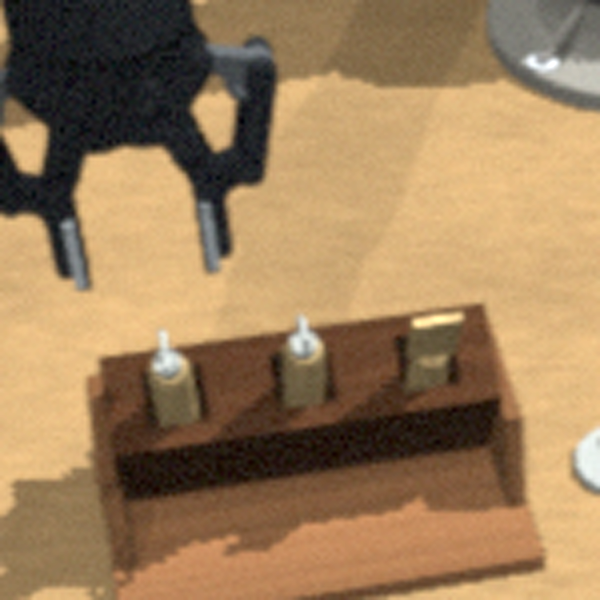

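The fingers straddle the right-hand tool. The tips are at about (130,142) and (163,137) in the scene image, and their midpoint matches the projected TCP.

Emit:
{"api": "carry_out", "payload": {"targets": [[0.28,-0.12,1.0,0,0.18],[0,0,2.4,0,0.18],[0,0,2.4,0,0.18],[0,0,2.4,0,0.18],[0,0,0,0,0.18],[0,0,0,0,-1],[0,0,0,0,-1],[0,0,0,0,-1],[0,0,0,0,-1],[0,0,0,0,-1],[0,0,0,0,-1]]}}

```text
t: 3.05
eef_pos: [0.5689, -0.2234, 0.1109]
tool_rot: [0.001, 0.991, 0.132, 0.001]
contact_force: [1.3, 0.8, 5.7]
gripper_width: 0.225
grasp_force: 26.5
```

Emit:
{"api": "carry_out", "payload": {"targets": [[0.69,0,-0.98,0,-1],[0.69,0,-0.98,0,-1],[0.69,0,-0.98,0,-1],[0.69,0,-0.98,0,-1],[0.69,0,-0.98,0,-1],[0.69,0,-0.98,0,-1],[0,0,0,0,-1]]}}

```text
t: 3.75
eef_pos: [0.6095, -0.2118, 0.17]
tool_rot: [0.0, 0.991, 0.133, 0.002]
contact_force: [-0.6, -1.1, -0.2]
gripper_width: 0.222
grasp_force: 25.8
```

Emit:
{"api": "carry_out", "payload": {"targets": [[-0.62,0,-0.44,0,-1],[-0.85,0,-0.6,0,-1],[-0.85,0,-0.53,0,-1],[-0.8,0,-0.45,0,-1],[-0.95,0,-0.4,0,-1],[-0.95,0,-0.28,0,-1],[0,0,0,0,-1]]}}

```text
t: 4.45
eef_pos: [0.5578, -0.2264, 0.1958]
tool_rot: [0.0, 0.991, 0.132, 0.0]
contact_force: [0.7, 0.6, -0.8]
gripper_width: 0.226
grasp_force: 24.4
```

Emit:
{"api": "carry_out", "payload": {"targets": [[-0.97,0,-0.2,0,-1],[-0.97,0,-0.14,0,-1],[-0.3,0,0,0,-1],[0,0,0,0,-1]]}}

```text
t: 4.85
eef_pos: [0.537, -0.2317, 0.1988]
tool_rot: [0.0, 0.991, 0.132, 0.0]
contact_force: [0.6, -0.0, -0.2]
gripper_width: 0.229
grasp_force: 24.8
```

```bash
python3 - <<'E'
from look import *
a=shot("scene",100,50,260,200,"s6",4);b=shot("top",330,170,470,320,"t6",4)[:,:,:]
im=np.hstack([a,b]);cv2.imwrite("pics/p6.png",cv2.resize(im,(800,int(800*im.shape[0]/im.shape[1]))))
E
```

```text
(no output)
```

View pics/p6.png

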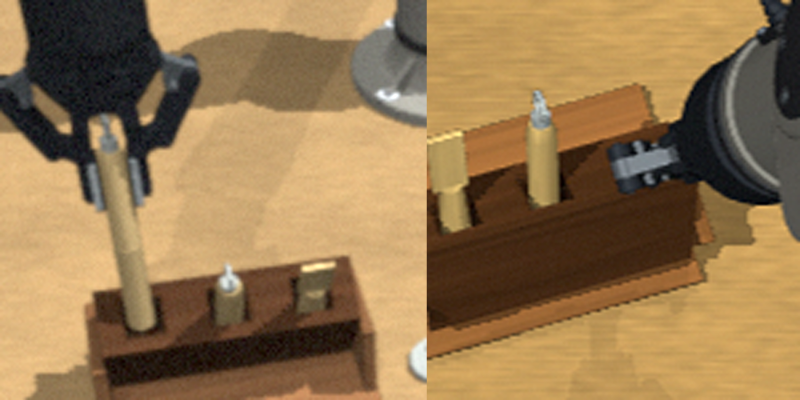

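```bash
python3 - <<'E'
from geo import *
for z in(.094,.219,.239,.264):print(z,pix("scene",[.537,-.2317,z]))
X=np.array([.9652,.2617,0])
for th in(-10,-5,0,5,10,15):
    a=np.sin(np.radians(th))*X+np.array([0,0,np.cos(np.radians(th))]);P=np.array([.537,-.2317,.219])
    print(th,"foot",pix("scene",P-.125*a),"ferrule",pix("scene",P+.02*a),"tip",pix("scene",P+.045*a))
E
```

```text
0.094 (np.float64(152.7642678021183), np.float64(169.08365179593056))
0.219 (np.float64(142.91234821508604), np.float64(114.98768846306506))
0.239 (np.float64(141.1660918076342), np.float64(105.39915886202787))
0.264 (np.float64(138.90885124409763), np.float64(93.00486334633388))
-10 foot (np.float64(153.68921579885586), np.float64(175.271934886183)) ferrule (np.float64(141.03754192000125), np.float64(104.50029184155339)) tip (np.float64(138.62958121781455), np.float64(91.03050619006935))
-5 foot (np.float64(153.25942003610822), np.float64(172.35475395871777)) ferrule (np.float64(141.09471738823177), np.float64(104.91023384646373)) tip (np.float64(138.7524528104411), np.float64(91.92406270872536))
0 foot (np.float64(152.7642678021183), np.float64(169.08365179593056)) ferrule (np.float64(141.1660918076342), np.float64(105.39915886202787)) tip (np.float64(138.90885124409763), np.float64(93.00486334633388))
5 foot (np.float64(152.2080644281305), np.float64(165.48531202992217)) ferrule (np.float64(141.25115509634531), np.float64(105.96349894829612)) tip (np.float64(139.09777525978984), np.float64(94.26557682044053))
10 foot (np.float64(151.59516259202357), np.float64(161.58650126114813)) ferrule (np.float64(141.3492792767396), np.float64(106.59903085891675)) tip (np.float64(139.31790421523536), np.float64(95.69707417708838))
15 foot (np.float64(150.92994054344746), np.float64(157.41396149552656)) ferrule (np.float64(141.45972255631546), np.float64(107.3009054128776)) tip (np.float64(139.5676032179859), np.float64(97.28847669733875))
```

Emit:
{"api": "carry_out", "payload": {"targets": [[0,0,-2.5,0,-1],[0,0,-2.5,0,-1],[0,0,-2.5,0,-1],[0,0,-2.5,0,-1],[0,0,0,0,-1],[0.8,-3.58,0,0,-1],[0.8,-3.58,0,0,-1],[0.8,-3.58,0,0,-1],[0.8,-3.58,0,0,-1],[0.8,-3.58,0,0,-1],[0.8,-3.58,0,0,-1]]}}

```text
t: 6.05
eef_pos: [0.5263, -0.0104, 0.2971]
tool_rot: [0.0, 0.991, 0.132, -0.001]
contact_force: [-0.1, -0.3, -1.6]
gripper_width: 0.226
grasp_force: 24.8
```

Emit:
{"api": "carry_out", "payload": {"targets": [[0,0,0,-7.75,-1],[0,0,0,-7.75,-1],[0,0,0,-7.75,-1],[0,0,0,-7.75,-1],[0,0,0,-7.75,-1],[0,0,0,-7.75,-1],[0,0,0,-7.75,-1],[0,0,0,-7.75,-1],[0,0,0,0,-1]]}}

```text
t: 6.95
eef_pos: [0.5266, -0.0119, 0.2971]
tool_rot: [-0.001, 0.781, 0.624, -0.001]
contact_force: [-0.6, -0.4, -0.6]
gripper_width: 0.224
grasp_force: 24.8
```

Emit:
{"api": "carry_out", "payload": {"targets": [[3.54,-0.97,0,0,-1],[3.54,-0.97,0,0,-1],[3.54,-0.97,0,0,-1],[3.54,-0.97,0,0,-1],[3.54,-0.97,0,0,-1],[3.54,-0.97,0,0,-1],[0,0,0,0,-1],[0,0,0,0,-1]]}}

```text
t: 7.75
eef_pos: [0.5172, 0.209, 0.2976]
tool_rot: [-0.0, 0.782, 0.624, -0.001]
contact_force: [0.1, -1.3, -0.6]
gripper_width: 0.226
grasp_force: 24.9
```

```bash
python3 - <<'E'
from look import *
a=shot("scene",300,30,430,220,"s7",3);b=shot("top",110,190,240,380,"t7",3)
cv2.imwrite("pics/p7.png",np.hstack([a,b]))
P=bot.get_obs()["eef_pos"];print(P)
for z in(.006,.1):print("cellA",pix("scene",[.5171,.2083,z]))
g=P+[0,0,.02]
for th in(-5,0,5):
    a=np.array([.2225*np.sin(np.radians(th)),.9749*np.sin(np.radians(th)),np.cos(np.radians(th))]);print(th,pix("scene",g-.125*a),pix("scene",g+.02*a))
E
```

```text
[0.5179 0.207  0.2978]
cellA (np.float64(369.32630170350103), np.float64(199.57693101741734))
cellA (np.float64(376.11759712184886), np.float64(164.66984569431304))
-5 (np.float64(389.02042287382346), np.float64(126.54835586321323)) (np.float64(396.0415171197145), np.float64(53.42893491934859))
0 (np.float64(383.0863089819969), np.float64(125.89601936242306)) (np.float64(397.10194002049184), np.float64(53.51864228683476))
5 (np.float64(377.25480066744365), np.float64(124.82028979210641)) (np.float64(398.14661036544976), np.float64(53.693077416248656))
```

View pics/p7.png

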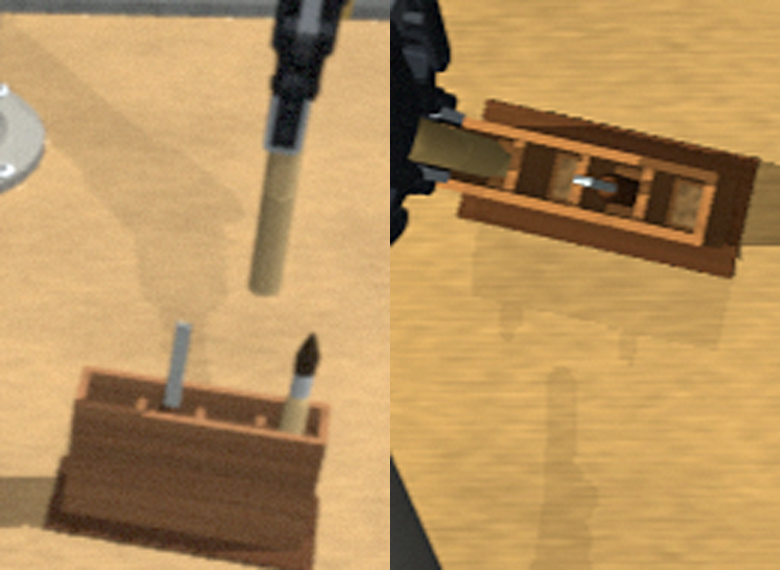

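The scene crop shows the tool leaning about 4.5° within the caddy's y plane, with its foot about 10 mm towards +y at full-image (388,127). I shift the hand slightly towards -y so that the foot and the rim section both fit, then lower it.

Emit:
{"api": "carry_out", "payload": {"targets": [[-0.5,-0.1,0,0,-1],[0,0,2.3,0,-1],[0,0,2.3,0,-1],[0,0,2.3,0,-1],[0,0,2.3,0,-1],[0,0,2.0,0,-1],[0,0,2.0,0,-1],[0,0,2.0,0,-1],[0,0,2.0,0,-1],[0,0,0,0,-1]]}}

```text
t: 8.85
eef_pos: [0.5142, 0.2013, 0.1241]
tool_rot: [-0.0, 0.782, 0.623, -0.003]
contact_force: [-0.2, -0.7, -1.1]
gripper_width: 0.228
grasp_force: 24.8
```

Emit:
{"api": "carry_out", "payload": {"targets": [[0,0,0.5,0,-1],[0,0,0.4,0,-1],[0,0,0.3,0,-1],[0,0,0,0,-1]]}}

```text
t: 9.25
eef_pos: [0.5158, 0.2039, 0.1147]
tool_rot: [0.0, 0.782, 0.624, 0.0]
contact_force: [-0.5, -0.0, 0.4]
gripper_width: 0.225
grasp_force: 24.8
```

Emit:
{"api": "carry_out", "payload": {"targets": [[0,0,0.3,0,-1],[0,0,0.1,0,-1],[0,0,0,0,-1],[0,0,0,0,0.2],[0,0,0,0,0.2],[0,0,0,0,0.2],[0,0,0,0,0.2],[0,0,0,0,0.2]]}}

```text
t: 10.05
eef_pos: [0.5158, 0.204, 0.1106]
tool_rot: [0.0, 0.782, 0.624, 0.0]
contact_force: [0.9, 0.1, -0.1]
gripper_width: 0.604
grasp_force: 0.0
```

Emit:
{"api": "carry_out", "payload": {"targets": [[0,0,-2.5,0,0.2],[0,0,-4,0,0.2],[0,0,-4,0,0.2],[0,0,-3,0,0.2],[-3.5,1.15,0,0,0.2],[-3.5,1.15,0,0,0.2],[-3.5,1.15,0,0,0.2],[-3.5,1.15,0,0,0.2],[-3.5,1.15,0,0,0.2],[0,0,0,0,0.2]]}}

```text
t: 11.05
eef_pos: [0.5332, 0.0141, 0.2453]
tool_rot: [0.001, 0.784, 0.62, -0.001]
contact_force: [-0.6, -0.0, -0.4]
gripper_width: 0.598
grasp_force: 0.0
```

Emit:
{"api": "carry_out", "payload": {"targets": [[0,0,0,7.75,0.18],[0,0,0,7.75,0.18],[0,0,0,7.75,0.18],[0,0,0,7.75,0.18],[0,0,0,7.75,0.18],[0,0,0,7.75,0.18],[0,0,0,7.75,0.18],[0,0,0,7.75,0.18],[0,0,0,0,0.18]]}}

```text
t: 11.95
eef_pos: [0.5329, 0.0213, 0.2455]
tool_rot: [-0.0, 0.991, 0.132, 0.0]
contact_force: [0.7, -0.2, 0.6]
gripper_width: 0.589
grasp_force: 0.0
```

```bash
python3 - <<'E'
from look import *
a=shot("scene",300,100,430,230,"s8",3);b=shot("top",110,190,240,320,"t8",3)
cv2.imwrite("pics/p8.png",np.hstack([a,b]))
o=bot.get_obs();print(o["eef_pos"],o["q"])
E
```

```text
[0.5329 0.0211 0.2455] [ 0.0532  0.2439 -0.2472  1.864   0.0684  1.0418 -1.5228]
```

View pics/p8.png

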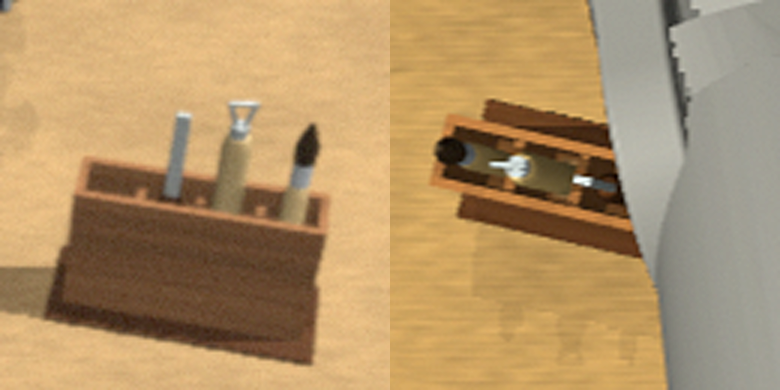

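The delta loop stands down in the cell between the rasp and the brush, with the loop up at scene (381,135). Next is the second tool.

Emit:
{"api": "carry_out", "payload": {"targets": [[-0.59,3.66,0,0,0.18],[-0.59,3.66,0,0,0.18],[-0.59,3.66,0,0,0.18],[-0.59,3.66,0,0,0.18],[-0.59,3.66,0,0,0.18],[0,0,0,0,0.18],[0,0,0,0,0.18]]}}

```text
t: 12.75
eef_pos: [0.5523, -0.1644, 0.2453]
tool_rot: [-0.0, 0.991, 0.132, -0.0]
contact_force: [-0.1, 1.1, -0.1]
gripper_width: 0.589
grasp_force: 0.0
```

Emit:
{"api": "carry_out", "payload": {"targets": [[0,-0.1,3,0,0.18],[0,0,3,0,0.18],[0,0,2.6,0,0.18],[0,0,2.5,0,0.18],[0,0,2.5,0,0.18],[0,0,0,0,0.18],[0,0,0,0,-1],[0,0,0,0,-1],[0,0,0,0,-1],[0,0,0,0,-1],[0,0,0,0,-1]]}}

```text
t: 13.85
eef_pos: [0.5537, -0.1625, 0.111]
tool_rot: [0.0, 0.991, 0.132, 0.002]
contact_force: [0.8, 1.3, 6.9]
gripper_width: 0.228
grasp_force: 25.3
```

Emit:
{"api": "carry_out", "payload": {"targets": [[0.69,0,-0.98,0,-1],[0.69,0,-0.98,0,-1],[0.69,0,-0.98,0,-1],[0.69,0,-0.98,0,-1],[0.69,0,-0.98,0,-1],[0.69,0,-0.98,0,-1],[0,0,0,0,-1]]}}

```text
t: 14.55
eef_pos: [0.5941, -0.1515, 0.1701]
tool_rot: [0.0, 0.991, 0.133, 0.002]
contact_force: [0.5, -0.3, 0.2]
gripper_width: 0.229
grasp_force: 24.7
```

Emit:
{"api": "carry_out", "payload": {"targets": [[-0.62,0,-0.44,0,-1],[-0.85,0,-0.6,0,-1],[-0.85,0,-0.53,0,-1],[-0.8,0,-0.45,0,-1],[-0.95,0,-0.4,0,-1],[-0.95,0,-0.28,0,-1],[-0.97,0,-0.2,0,-1],[-0.4,0,-0.1,0,-1],[0,0,0,0,-1]]}}

```text
t: 15.45
eef_pos: [0.5299, -0.1691, 0.1986]
tool_rot: [0.0, 0.991, 0.132, -0.0]
contact_force: [2.3, 1.5, -0.4]
gripper_width: 0.228
grasp_force: 24.7
```

Emit:
{"api": "carry_out", "payload": {"targets": [[0,0,-2.5,0,-1],[0,0,-2.5,0,-1],[0,0,-2.5,0,-1],[0,0,-2.5,0,-1],[0,0,0,0,-1]]}}

```text
t: 15.95
eef_pos: [0.5318, -0.1698, 0.3016]
tool_rot: [0.001, 0.991, 0.132, 0.002]
contact_force: [0.5, -1.2, 0.3]
gripper_width: 0.229
grasp_force: 24.8
```

Emit:
{"api": "carry_out", "payload": {"targets": [[0.5,-3.5,0,0,-1],[0.5,-3.5,0,0,-1],[0.5,-3.5,0,0,-1],[0.5,-3.5,0,0,-1],[0,0,0,-7.75,-1],[0,0,0,-7.75,-1],[0,0,0,-7.75,-1],[0,0,0,-7.75,-1],[0,0,0,-7.75,-1],[0,0,0,-7.75,-1],[0,0,0,-7.75,-1],[0,0,0,-7.75,-1]]}}

```text
t: 17.15
eef_pos: [0.5123, -0.029, 0.297]
tool_rot: [-0.001, 0.78, 0.626, -0.001]
contact_force: [-0.1, -0.2, -1.0]
gripper_width: 0.223
grasp_force: 24.8
```

Emit:
{"api": "carry_out", "payload": {"targets": [[0,0,0,0,-1],[0,0,0,0,-1]]}}

```text
t: 17.35
eef_pos: [0.5126, -0.0288, 0.2975]
tool_rot: [-0.0, 0.783, 0.622, -0.001]
contact_force: [0.3, 0.2, -1.9]
gripper_width: 0.223
grasp_force: 24.8
```

Emit:
{"api": "carry_out", "payload": {"targets": [[3.8,-1.21,0,0,-1],[3.8,-1.21,0,0,-1],[3.8,-1.21,0,0,-1],[3.8,-1.21,0,0,-1],[0,0,0,0,-1],[0,0,0,0,-1]]}}

```text
t: 17.95
eef_pos: [0.4992, 0.1313, 0.298]
tool_rot: [0.0, 0.781, 0.624, -0.0]
contact_force: [-0.0, -1.1, -0.4]
gripper_width: 0.228
grasp_force: 24.8
```

```bash
python3 - <<'E'
from look import *
a=shot("scene",280,40,410,200,"s9",4)
P=bot.get_obs()["eef_pos"];print(P)
im=cv2.imread("pics/s9_raw.png"); ref=cv2.imread("pics/s8_raw.png")
m=(cv2.absdiff(im,ref).max(2)>25)
g=P+[0,0,.02]
for th in(-5,0,5):
    a=np.array([.2225*np.sin(np.radians(th)),.9749*np.sin(np.radians(th)),np.cos(np.radians(th))])
    f=pix("scene",g-.125*a);h=pix("scene",g-.03*a);print(th,"foot",f,"upper",h)
for r in range(80,140,4):
    c=np.where(m[r,310:400])[0]+310
    c=[k for k in np.split(c,np.where(np.diff(c)>2)[0]+1) if len(k)>5];print(r,[(k[0],k[-1]) for k in c])
E
```

```text
[0.4995 0.13   0.2979]
-5 foot (np.float64(346.678252806414), np.float64(120.05204322109091)) upper (np.float64(348.10941089422784), np.float64(74.09656335019585))
0 foot (np.float64(340.9047078758467), np.float64(119.42106632976291)) upper (np.float64(346.6246418747072), np.float64(73.95816251272217))
5 foot (np.float64(335.2039649757341), np.float64(118.3676981743553)) upper (np.float64(345.1558738871349), np.float64(73.70290126473722))
80 [(np.int64(310), np.int64(317)), (np.int64(340), np.int64(350))]
84 [(np.int64(340), np.int64(350))]
88 [(np.int64(339), np.int64(349))]
92 [(np.int64(338), np.int64(349))]
96 [(np.int64(337), np.int64(349))]
100 [(np.int64(337), np.int64(348))]
104 [(np.int64(336), np.int64(347))]
108 [(np.int64(336), np.int64(346))]
112 [(np.int64(335), np.int64(345))]
116 [(np.int64(335), np.int64(345))]
120 [(np.int64(336), np.int64(343))]
124 []
128 []
132 []
136 []
```

Emit:
{"api": "carry_out", "payload": {"targets": [[0,0,2.3,0,-1],[0,0,2.3,0,-1],[0,0,2.3,0,-1],[0,0,2.3,0,-1],[0,0,2.0,0,-1],[0,0,2.0,0,-1],[0,0,2.0,0,-1],[0,0,2.0,0,-1],[0,0,0,0,-1]]}}

```text
t: 18.9
eef_pos: [0.4986, 0.1288, 0.1241]
tool_rot: [-0.001, 0.783, 0.623, -0.002]
contact_force: [-0.2, 1.4, -0.8]
gripper_width: 0.222
grasp_force: 24.8
```

Emit:
{"api": "carry_out", "payload": {"targets": [[0,0,0.5,0,-1],[0,0,0.5,0,-1],[0,0,0.4,0,-1],[0,0,0.2,0,-1],[0,0,0,0,-1]]}}

```text
t: 19.4
eef_pos: [0.4995, 0.1305, 0.1103]
tool_rot: [0.0, 0.782, 0.624, -0.0]
contact_force: [0.5, 1.0, -0.9]
gripper_width: 0.226
grasp_force: 24.9
```

Emit:
{"api": "carry_out", "payload": {"targets": [[0,0,0,0,0.2],[0,0,0,0,0.2],[0,0,0,0,0.2],[0,0,0,0,0.2],[0,0,0,0,0.2],[0,0,-2,0,0.2],[0,0,-4,0,0.2],[0,0,-4,0,0.2],[0,0,-4,0,0.2],[0,0,0,0,0.2]]}}

```text
t: 20.4
eef_pos: [0.5026, 0.132, 0.256]
tool_rot: [0.002, 0.782, 0.624, 0.005]
contact_force: [1.0, 0.2, -0.2]
gripper_width: 0.596
grasp_force: 0.0
```

Emit:
{"api": "carry_out", "payload": {"targets": [[-4,0,0,0,0.2],[-4,0,0,0,0.2],[-4,0,0,0,0.2],[-4,0,0,0,0.2],[0,0,0,0,0.2],[0,0,0,0,0.2]]}}

```text
t: 21.0
eef_pos: [0.4638, -0.0261, 0.2499]
tool_rot: [-0.0, 0.782, 0.623, -0.0]
contact_force: [-0.4, 0.7, -0.5]
gripper_width: 0.601
grasp_force: 0.0
```

```bash
python3 - <<'E'
from look import *
a=shot("scene",120,100,430,300,"s10",2);b=cv2.resize(imaging.read_camera("top")[150:350,100:460,::-1],None,fx=1.7,fy=1.7)
w=max(a.shape[1],b.shape[1]);p=lambda i:np.pad(i,((0,0),(0,w-i.shape[1]),(0,0)))
im=np.vstack([p(a),p(b)]);cv2.imwrite("pics/p10.png",cv2.resize(im,None,fx=.8,fy=.8));print(im.shape)
E
```

```text
(740, 620, 3)
```

View pics/p10.png

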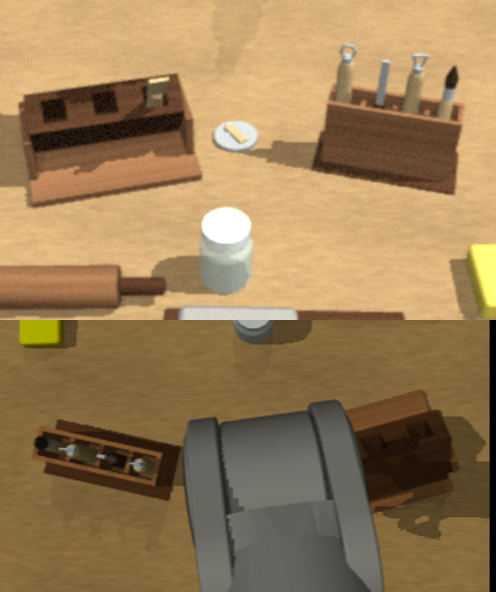

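The last picture shows both loop tools upright in the caddy, at about (346,75) and (417,80) in the upper crop. The knife, brush and rasp are in place and the gripper is clear.

```bash
python3 -c "
from station import bot
print(bot.hand_in())"
```

```text
the job is handed in; nothing more can be done
None
```

Job handed in: in the last images both loop tools stand loop up, each alone in one of the two empty caddy cells, and everything seen there is in place; the hand-in returned no verdict.

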